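Fetch the square ink bottle from the revolving ink carousel

TASK

The square ink bottle is needed at the drawing desk. First push the carousel's shutter fully open, then turn the carousel smoothly by its upright pegs until the square bottle stands in the middle of the front slot; only then lift it out, stand it upright on the floor of the wide, empty well of the desk tray, lowering it until it stands before letting go, and finally slide the shutter fully shut again. Leave the other bottles standing in the carousel and everything else on the desk where it is.

Things in the scene. Friction and masses are not known exactly. Their poses are not given: they have to be found in the camera images.
- carousel: Fixed stand of a revolving ink carousel. Origin on the desk at the turning axis, z up; -x is its front, towards the arm (its yaw varies). Carries a clear U-shaped cover, top 90 mm and underside 86 mm above the desk, over x = -50 to +120 mm, y = -105 to +105 mm, with a slot in front between y = -55 and +55 mm, reaching back to x = -20 mm. No cover in front of x = -50 mm.
- turntable: White round plate 300 mm across, floor 18 mm above the desk; turns endlessly either way about the axis, under 2 N at the pegs, stays where left. Origin on the desk at the axis, z up; x turns with it. Five compartments: the middle of number k (0-4) is 95 mm out in direction 180 + 72k degrees from its x axis, counter-clockwise from above. Fins 14 mm high part them; a lip 8 mm high rings the edge.
- peg (a point): Middle of the top of peg 0 of five equal upright steel pegs on the turntable, one at the outer end of each fin, for pushing it round: 138 mm from the axis in directions 180 + 36 + 72k degrees from the turntable's x axis, 10 mm in diameter, tops 65 mm above the desk. They pass the front outside the cover. The bottles stand loose: push smoothly, at about 0.1 m/s, or they topple.
- pick_spot (a point): Point on the turntable's floor in the middle of the front slot: 95 mm in front of the axis (carousel x = -95 mm, y = 0), 18 mm above the desk. Does not turn.
- shutter (a joint): Clear sliding shutter over the slot, 118 mm along the slide, 124 mm wide, top 95 mm above the desk. 0 = fully shut, 0.10 m = fully open. It slides level along the carousel's +x (away from the arm) over the cover, against about 1.2 N of friction, and stays where left. Shut, it covers carousel x = -125 to -7 mm. May start up to 12 mm open.
- shutter_tab (a point): Middle of the top of the aluminium tab that stands upright in the middle of the shutter: 8 mm along the slide, 44 mm wide across it, 26 mm high (from 95 to 121 mm above the desk); push it from the front to open, from behind to shut. At carousel x = -66 mm when shut and +34 mm when open.
- square_bottle: The wanted ink bottle: the only square one, dark glass, 44 x 44 mm and 45 mm high, with a round black cap 24 mm in diameter above it, 58 mm high in all, 0.08 to 0.15 kg. Origin at the centre of its underside, z up, x and y square to its sides. Stands in one of the compartments, never the front one.
- low_jar: Other ink, round low jar 39 mm in diameter, 40 mm high, in the carousel. Origin under its centre. Leave it there.
- slim_bottle: Other ink, slim round bottle 28 mm in diameter, 50 mm high, in the carousel. Origin under its centre. Leave it there.
- cone_bottle: Other ink, cone-shaped bottle 44 mm in diameter at the foot, 48 mm high, in the carousel. Origin under its centre. Leave it there.
- round_bottle: Other ink, round bottle 36 mm in diameter, 50 mm high, in the compartment nearest the front at the start. Origin under its centre. Leave it there.
- tray: Fixed yellow desk tray, 160 (its x) x 110 (its y) mm, walls 4 mm thick and 18 mm high, floor 4 mm above the desk. Origin on the desk under its middle, z up. A cross wall parts it into a wide empty well (tray x = -76 to +26 mm, y = -51 to +51 mm) and a narrow one with an eraser.
- well (a point): Middle of the floor of the tray's wide well (tray x = -25 mm), 4 mm above the desk; axes as the tray's.
- eraser: White eraser 22 x 50 x 12 mm, lying in the tray's narrow well. Leave it.
- paperweight: Stone disc, 64 mm in diameter, 18 mm high, loose on the desk. Leave it.
- tape_roll: Paper tape roll, 72 mm in diameter, 18 mm high, lying flat. Leave it.
- brush: Brush 190 mm long, lying on the desk. Leave it.
- cup: White cup, 72 mm across, 85 mm high, loose on the desk beyond the tray. Leave it.
- ink_stick: Dark flat block 75 x 22 x 12 mm on the desk. Leave it.
- seal_block: Stone stamp block 24 x 24 mm, 50 mm high, upright on the desk beside the tray. Leave it.

How it is judged:
By the outcome, as a careful person would: the job done as asked, in the order asked, and still so for the second after the job is handed in, with the robot touching nothing.
It also fails if it takes over 72 s, if anything falls off the work surface, if the arm or the gripper's body presses on something with over 40 N, if the wrist force passes 120 N, or if a joint passes its speed limit or range.

ROBOT

A 6-joint arm with a two-finger parallel gripper is mounted at the origin on the work surface. World frame = base frame: x ahead of the robot, y to its left, z up, the work surface at z = 0. Lengths are in m, angles in rad, forces in N, time in s.
With the tool pointing down it reaches from about 0.375 to 0.9 m from the base axis. Payload 3.1 kg.
Tool frame: the origin (TCP) lies at the centre of the arm's flange, where the gripper is bolted on; the fingertips stand 173 mm ahead of it and the grasp point (between the pads) lies 155 mm ahead of it (bot.pinch_z is the z of the grasp point in the tool frame, in m); z points along the fingers, y is the line along which they close (so a half turn about z gives the same grasp; the last joint's range is limited). The gripper opens to 85 mm and grips with 20 to 120 N. Pads are 22 mm wide; open, the fingers measure 114 mm over their backs; the gripper's body (76 mm by 85 mm) begins 54 mm behind the grasp point. The pads swing forward as they close: fully open they stand 13 mm farther back than shut.
Start: joints at [-1.349, 0.527, 1.433, -0, 1.181, -0.178], TCP at [0.243, -0.576, 0.405] pointing down, gripper open.
Joint ranges: [-3.08, 3.08], [-0.75, 2.2], [0.22, 2.44], [-1.43, 4.57], [0, 2.65], [-2.85, 2.85]. Speed limits (rad/s): [2.79, 2.79, 3.14, 3.14, 3.14, 3.14].

INTERFACE

Orientations are given as a rotation vector (axis times angle).
In Python, from cell import bot, eyes, models gives the robot as it stands.
- The arm moves only by the shell command python3 -m handwheel 'ROWS' [FORCE]. ROWS is text: rows parted by semicolons, each of 7 numbers parted by spaces: the shift along the tool's x, y, z in cm, then the turn, a rotation vector about the tool's x, y, z in rad, then the opening, from -1 (shut) to 1 (fully open), so that 0 is half open. In form: tx ty tz rx ry rz gripper; .... A call has 1 to 20 rows; each row shifts and turns the commanded pose from where the row before left it, along the tool's axes as they then stand; what a row does not reach is not made up. A row lasts 1/12 s, in which the tool goes at most 41.7 mm and 7.16 degrees, less where a joint would pass 70% of its speed; a pose out of reach is approached as far as the arm can. A call is refused whole if a number of a shift passes 4.17 or a number of a turn 0.125, either way. A call with a gripper value outside its range is refused whole. The fingers move at their own pace and stop on an object; FORCE is the grip in N (left out, the last holds). Time passes only in rows, so rows that do not move let the fingers close. It gives the time, the measured TCP pose, the force, the opening and the grip force at its end, in the units of the state.
- bot.get_obs(): the state, without advancing time (a new reading comes with each control period).
- eyes.get_image(name): name is "side" or "top"; returns a dict with "pixels" (384x512x3 uint8, red, green, blue), "K" (3x3 intrinsics, pixels), "camera_from_world" (4x4, takes a point from world to camera coordinates). Camera axes: x right, y down, z forward; pixel columns grow to the right and rows downward; lengths in m; the calibration is good to about 2 mm. A picture is of the moment at which its call begins. There is no depth.
- bot.finish_job(): hands the job in; it is judged then, once.
Trained networks look in a picture, given as the dict that the camera call returned (one of the last four; its "shot" number tells which), for a name from the list of things; names that differ only in an ending like _2 or _b are one class to them, and where a whole thing is asked for, a point or a joint stands for the part that bears it (a point fixed in the world has none). Each returns a list of dicts, best first, with "conf" (0 to 1); they miss things now and then, are a little off and sometimes report something else, mostly with a low value. They report only what shows in the picture. A call takes as long as a camera call.
- models.search_frame(picture, query): "location" ([x, y, z] in m, in world coordinates, good to about 4 mm: the middle of the surface that is visible of it).
- models.landmark_of(picture, query): "location" ([x, y, z] in m, in world coordinates, good to about 4 mm: a listed point, or the origin of a listed thing).
The state is a dict: "time": time; "q": joint angles; "joint_velocities": joint speeds; "effort": joint torques, N m; "ee_pos": TCP position; "eef_rot": TCP orientation; "force": force on the tool from outside, world axes, zero at the start; "ft_torque": the same for the moment, N m; "gripper_width": opening from 0.0 (shut) to 1.0 (fully open); "gripper_force": force on a finger pad.
Only numpy, scipy, OpenCV 4.12 (cv2) and the standard library are available. Lean on these libraries where they do the work, as an engineer would, in place of code of your own. Each camera call takes 0.05 s, during which the arm holds its last target. There are 200 camera calls.

## Working session

There is one attempt and no reset: what is moved stays moved. The work goes in short steps, Python scripts to look and compute and a shell command to move; the robot and the scene stay as the last step left them, time stands still between calls to the robot, and variables do not carry over. Pictures are saved under pics/ and viewed, at most 13 in all, crops included, and the job is handed in when it is done.

```bash
mkdir -p pics; ls; cat > h.py <<'E'
import numpy as np, cv2
from scipy.spatial.transform import Rotation as R
from cell import bot, eyes, models
def shot(n,save=None):
    p=eyes.get_image(n)
    if save: cv2.imwrite('pics/'+save,p['pixels'][:,:,::-1])
    return p
def lm(p,q,f='landmark_of'):
    r=getattr(models,f)(p,q)
    return [(np.round(d['location'],4).tolist(),round(d['conf'],2)) for d in r[:2]]
def proj(p,X):
    c=p['camera_from_world']@np.append(X,1); u=p['K']@c[:3]; return u[:2]/u[2]
E
python3 - <<'E'
from h import *
o=bot.get_obs(); print(o['ee_pos'],o['eef_rot'],o['gripper_width'],bot.pinch_z)
t=shot('top','t0.png'); s=shot('side','s0.png')
for q in ['carousel','turntable','peg','pick_spot','shutter_tab','square_bottle','round_bottle','low_jar','slim_bottle','cone_bottle','tray','well','cup','seal_block','tape_roll','paperweight','eraser']:
    print(q,lm(t,q),lm(s,q))
print(R.from_rotvec(o['eef_rot']).as_matrix().round(3))
E
```

```text
pics
[ 0.24322803 -0.57535339  0.4037335 ] [-3.07689323e+00 -6.23398261e-01  7.03294563e-05] 1.0025497944095003 0.1547
carousel [([0.5912, 0.0959, -0.0022], 0.62)] [([0.5929, 0.0944, -0.0047], 0.95)]
turntable [([0.5946, 0.0992, -0.0029], 0.52)] [([0.593, 0.0959, 0.002], 0.89), ([0.5423, -0.4948, 0.0021], 0.7)]
peg [([0.475, 0.0233, 0.0634], 0.71)] [([0.4755, 0.0237, 0.0691], 0.64)]
pick_spot [] []
shutter_tab [([0.5365, 0.0958, 0.1174], 0.56)] [([0.6677, 0.0264, 0.0177], 0.67), ([0.5353, 0.0968, 0.12], 0.63)]
square_bottle [([0.5274, -0.3108, 0.0034], 0.19)] []
round_bottle [] [([0.5012, 0.1019, 0.0149], 0.68)]
low_jar [([0.5944, 0.096, -0.0012], 0.49)] []
slim_bottle [([0.4744, 0.028, 0.0661], 0.4), ([0.5405, 0.0957, 0.1186], 0.32)] [([0.5519, 0.0102, 0.0146], 0.66), ([0.7059, -0.1704, -0.0023], 0.29)]
cone_bottle [([0.4749, 0.0262, 0.065], 0.44), ([0.541, -0.4974, -0.002], 0.37)] []
tray [([0.4761, -0.2967, -0.0062], 0.72), ([0.539, 0.0916, 0.1204], 0.2)] [([0.4801, -0.296, 0.0008], 0.85), ([0.5445, -0.4947, 0.0012], 0.54)]
well [([0.4575, -0.294, 0.0067], 0.86)] [([0.4577, -0.2937, 0.0052], 0.86)]
cup [([0.6792, -0.3671, 0.0012], 0.61), ([0.5271, -0.31, 0.0032], 0.56)] []
seal_block [([0.5406, -0.4979, 0.0011], 0.51)] [([0.539, -0.4933, 0.0003], 0.58)]
tape_roll [([0.4817, -0.2962, -0.0053], 0.74), ([0.7092, -0.1755, -0.0044], 0.57)] [([0.7078, -0.1674, 0.0034], 0.72)]
paperweight [([0.4041, -0.0791, 0.0028], 0.55)] [([0.5291, 0.0959, 0.1198], 0.71), ([0.4032, -0.0829, 0.0027], 0.63)]
eraser [([0.5262, -0.3102, 0.003], 0.66)] [([0.5324, -0.3083, 0.0044], 0.57)]
[[ 0.921  0.389 -0.   ]
 [ 0.389 -0.921  0.002]
 [ 0.    -0.002 -1.   ]]
```

View pics/t0.png

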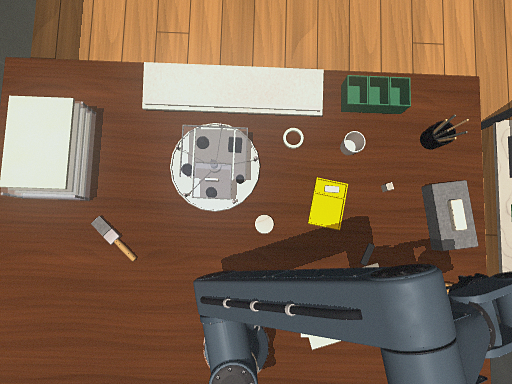

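View pics/s0.png

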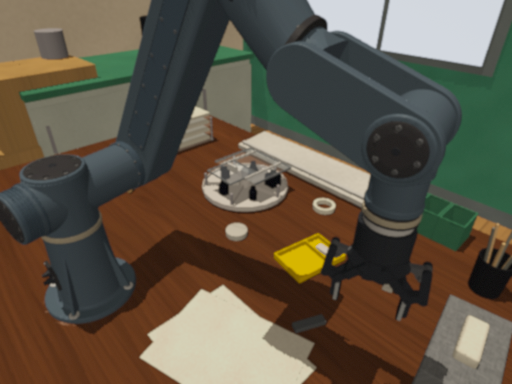

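The top view shows the carousel at about px (214,167), the square-looking dark bottle at about (235,144), the tab at about (211,180) and the tray at (328,203). The side view is partly blocked by the arm. I'll enlarge the carousel next.

```bash
python3 - <<'E'
from h import *
t=shot('top'); im=t['pixels'][115:220,160:345,::-1]
cv2.imwrite('pics/t1.png',cv2.resize(im,None,fx=4.3,fy=4.3,interpolation=cv2.INTER_CUBIC))
for y in (0,.1,.2):
    print(proj(t,[.593,y,0]))
print(proj(t,[.593,.096,.018]),proj(t,[.493,.096,.018]))
for z in (0,.045,.058): print(z,proj(t,[.65,.05,z]))
for q in ['square_bottle','round_bottle','low_jar','slim_bottle','cone_bottle','peg','shutter_tab','pick_spot','eraser','seal_block','tray','well']:
  print(q,[(d[0],d[1],(proj(t,d[0])).round(0).tolist()) for d in lm(t,q,'search_frame')])
E
```

```text
[242.33190926 168.87116862]
[213.46779391 167.89535815]
[184.49560766 166.91589411]
[214.1984695  167.02373291] [212.95627853 196.12170924]
0 [228.53423034 152.25308237]
0.045 [227.93757648 149.39652856]
0.058 [227.75739903 148.53390684]
square_bottle []
round_bottle [([0.6108, 0.0964, 0.0935], 0.74, [212.0, 157.0])]
low_jar []
slim_bottle []
cone_bottle [([0.4777, -0.2979, -0.002], 0.63, [327.0, 205.0])]
peg [([0.534, 0.0721, 0.0172], 0.87, [221.0, 184.0])]
shutter_tab [([0.5362, 0.0945, 0.0915], 0.83, [212.0, 180.0])]
pick_spot [([0.6106, 0.0953, 0.0947], 0.6, [213.0, 157.0])]
eraser [([0.5237, -0.3077, 0.016], 0.4, [331.0, 191.0])]
seal_block []
tray [([0.4758, -0.2954, -0.0021], 0.62, [327.0, 205.0])]
well [([0.4772, -0.2982, 0.0038], 0.76, [328.0, 205.0]), ([0.6073, 0.0942, 0.093], 0.37, [213.0, 159.0])]
```

View pics/t1.png

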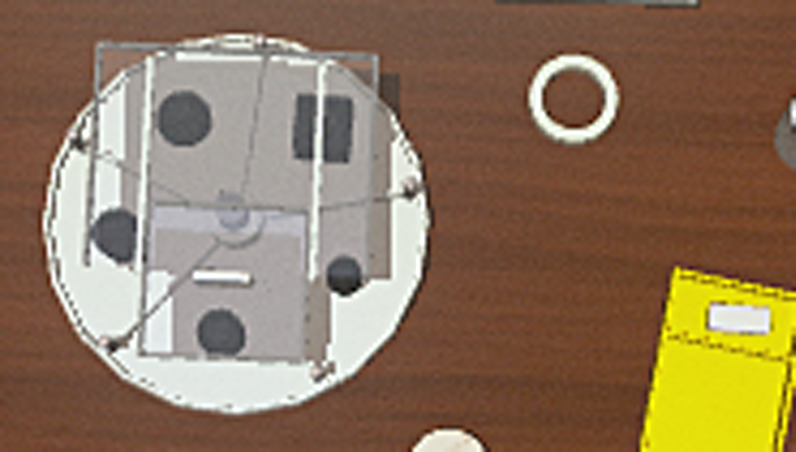

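The crop shows the five pegs (258,42), (82,142), (112,344), (320,370) and (412,187). The square bottle is at (323,128), with round bottles at (185,118), (115,236), (222,333) and (345,275). The shutter tab is at (222,276). I'll back-project these and fit the axis, yaw and compartment geometry.

```bash
cat >> h.py <<'E'
def back(p,uv,z):
    M=p['camera_from_world'];Rm=M[:3,:3];c=-Rm.T@M[:3,3]
    d=Rm.T@np.linalg.inv(p['K'])@np.array([*uv,1.]); return c+d*(z-c[2])/d[2]
E
python3 - <<'E'
from h import *
from scipy.optimize import least_squares
t=shot('top')
f=lambda u,z: back(t,((u[0]+.5)/4.3+160-.5,(u[1]+.5)/4.3+115-.5),z)[:2]
P=[f(u,.06) for u in [(258,42),(82,142),(112,344),(320,370),(412,187)]]
print(np.round(P,4))
fun=lambda p:np.concatenate([P[k]-p[:2]-.138*np.array([np.cos(p[2]+k*2*np.pi/5),np.sin(p[2]+k*2*np.pi/5)]) for k in range(5)])
s=least_squares(fun,[.593,.096,0]);print(s.x,np.degrees(s.x[2]),np.abs(s.fun).max())
c=s.x[:2]
for n,u,z in [('sq',(323,128),.05),('A',(185,118),.045),('B',(115,236),.045),('rd',(222,333),.045),('D',(345,275),.045),('tab',(222,276),.118)]:
    w=f(u,z);d=w-c;print(n,w.round(4),np.hypot(*d).round(4),np.degrees(np.arctan2(d[1],d[0])).round(1))
a,b=f((97,43),.09),f((380,57),.09);d=a-b;print('cover yaw',np.degrees(np.arctan2(-d[0],d[1])),np.hypot(*d),(a+b)/2)
a,b=f((140,355),.095),f((303,360),.095);d=a-b;print('shut yaw',np.degrees(np.arctan2(-d[0],d[1])),np.hypot(*d),(a+b)/2)
for n in ('tray','well','eraser'):
    print(n,lm(t,n))
# tray yaw via yellow mask
im=cv2.cvtColor(t['pixels'],cv2.COLOR_RGB2HSV); m=cv2.inRange(im,(20,150,100),(35,255,255)); m[:,:290]=0
r=cv2.minAreaRect(cv2.findNonZero(m));bx=cv2.boxPoints(r);W=np.array([back(t,x,.018)[:2] for x in bx]);print(bx,W.round(4),W.mean(0),np.linalg.norm(W-np.roll(W,1,0),axis=1))
e=W-np.roll(W,1,0);print(np.degrees(np.arctan2(e[:,1],e[:,0])))
E
```

```text
[[ 0.731   0.0802]
 [ 0.6468  0.2124]
 [ 0.491   0.1815]
 [ 0.4762  0.0227]
 [ 0.6204 -0.0432]]
[ 0.59307354  0.09074273 -0.09790768] -5.609697065634177 0.004786528634507445
sq [0.6669 0.0276] 0.0971 -40.6
A [0.6721 0.136 ] 0.0911 29.8
B [0.5767 0.1858] 0.0965 99.8
rd [0.5037 0.0998] 0.0898 174.2
D [0.5521 0.0065] 0.0936 -115.9
tab [0.5377 0.0948] 0.0555 175.9
cover yaw -0.7628791513017283 0.21480086269791263 [0.71548187 0.09215852]
shut yaw 0.06902668046506882 0.12042673257608241 [0.48010626 0.09463895]
tray [([0.4811, -0.2996, -0.0032], 0.73)]
well [([0.457, -0.2918, 0.0058], 0.96), ([0.4083, -0.0778, 0.0008], 0.72)]
eraser [([0.5272, -0.3101, 0.0031], 0.46)]
[[307.24905 223.67169]
 [316.03397 176.81888]
 [348.27548 182.86417]
 [339.49057 229.71698]] [[ 0.4096 -0.226 ]
 [ 0.5709 -0.254 ]
 [ 0.5537 -0.3655]
 [ 0.3925 -0.3358]] [ 0.48169681 -0.29532373] [0.11118165 0.16369535 0.11283677 0.16382968]
[ 81.15554528  -9.85153658 -98.79524722 169.57031397]
```

```bash
cat >> h.py <<'E'
def go(pos,yaw=None):
    "print the tool-frame way (cm) from the present pose to pos, and the rz to reach the world yaw (deg) of tool x"
    o=bot.get_obs();M=R.from_rotvec(o['eef_rot']).as_matrix();y=np.degrees(np.arctan2(M[1,0],M[0,0]))
    print('t',round(o['time'],2),'at',o['ee_pos'].round(4),'yaw',y.round(2),'F',np.round(o['force'],1),'w',round(o['gripper_width'],3))
    print('tool cm',(M.T@(np.array(pos)-o['ee_pos'])*100).round(2), 'rz',None if yaw is None else np.radians(y-yaw).round(3))
E
python3 -m handwheel '0 0 0 0 0 .1 -1;0 0 0 0 0 .1 -1;0 0 0 0 0 .1 -1;0 0 0 0 0 .1 -1;1.2 -3.3 0.4 0 0 0 -1;1.2 -3.3 0.4 0 0 0 -1;1.2 -3.3 0.4 0 0 0 -1;1.2 -3.3 0.4 0 0 0 -1;1.2 -3.3 0.4 0 0 0 -1;1.2 -3.3 0.4 0 0 0 -1;1.2 -3.3 0.4 0 0 0 -1;1.2 -3.3 0.4 0 0 0 -1;1.2 -3.3 0.4 0 0 0 -1;1.2 -3.3 0.4 0 0 0 -1;1.2 -3.3 0.4 0 0 0 -1;1.2 -3.3 0.4 0 0 0 -1;1.2 -3.3 0.4 0 0 0 -1;1.2 -3.3 0.4 0 0 0 -1;1.2 -3.3 0.4 0 0 0 -1;0 0 0 0 0 0 -1' 30
python3 - <<'E'
from h import *
go([.495,.094,.278],0)
E
```

```text
time: 4.32
ee_pos: [0.4238, -0.0759, 0.3444]
eef_rot: [-3.139, -0.009, 0.001]
force: [0.3, -0.0, -0.7]
gripper_width: 0.004
gripper_force: 0.0
t 4.32 at [ 0.4238 -0.0759  0.3444] yaw 0.35 F [ 0.3 -0.  -0.7] w 0.004
tool cm [  7.23 -16.93   6.67] rz 0.006
```

```bash
python3 -m handwheel '1.2 -2.8 .6 0 0 0.006 -1;1.2 -2.8 .6 0 0 0 -1;1.2 -2.8 .6 0 0 0 -1;1.2 -2.8 .6 0 0 0 -1;1.2 -2.8 .6 0 0 0 -1;1.2 -2.9 .6 0 0 0 -1;0 0 1.5 0 0 0 -1;0 0 1.5 0 0 0 -1;0 0 0 0 0 0 -1;0 0 0 0 0 0 -1'
python3 - <<'E'
from h import *
go([.495,.094,.278],0)
t=shot('top','t2.png')
im=t['pixels'][100:240,150:290,::-1]
cv2.imwrite('pics/t2.png',cv2.resize(im,None,fx=4,fy=4,interpolation=cv2.INTER_CUBIC))
s=shot('side','s2.png');print(lm(s,'shutter_tab'),lm(t,'shutter_tab'))
im=s['pixels'][120:240,160:320,::-1]
cv2.imwrite('pics/s2.png',cv2.resize(im,None,fx=4,fy=4,interpolation=cv2.INTER_CUBIC))
E
```

```text
time: 5.15
ee_pos: [0.4962, 0.0876, 0.2783]
eef_rot: [3.142, -0.01, -0.003]
force: [0.3, -0.0, -0.6]
gripper_width: -0.002
gripper_force: 0.0
t 5.15 at [0.4962 0.0876 0.2783] yaw -0.36 F [ 0.3 -0.  -0.6] w -0.002
tool cm [-0.13 -0.64  0.03] rz -0.006
[([0.5333, 0.0943, 0.1212], 0.74)] []
```

View pics/s2.png

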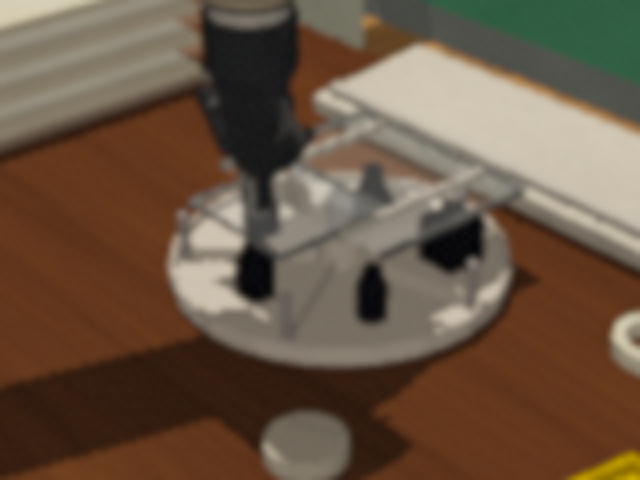

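The side picture shows the closed fingers just in front of the tab (tips at about px (262,225)), above the shutter and clear of the round bottle at (255,275).

```bash
python3 -m handwheel '0.5 -.6 0 0 0 -0.006 -1;.7 0 0 0 0 0 -1;.8 0 0 0 0 0 -1;.9 0 0 0 0 0 -1;.9 0 0 0 0 0 -1;.9 0 0 0 0 0 -1;.9 0 0 0 0 0 -1;.9 0 0 0 0 0 -1;.9 0 0 0 0 0 -1;.9 0 0 0 0 0 -1;.9 0 0 0 0 0 -1;.8 0 0 0 0 0 -1;.7 0 0 0 0 0 -1;.5 0 0 0 0 0 -1;.3 0 0 0 0 0 -1;0.2 0 0 0 0 0 -1;0 0 0 0 0 0 -1'
python3 - <<'E'
from h import *
go([.615,.094,.278],0)
E
```

```text
time: 6.77
ee_pos: [0.6127, 0.0939, 0.2786]
eef_rot: [3.141, 0.0, -0.004]
force: [-4.1, -1.3, 1.3]
gripper_width: 0.001
gripper_force: 1.7
t 6.77 at [0.6127 0.0939 0.2786] yaw 0.0 F [-4.1 -1.3  1.3] w 0.001
tool cm [ 0.23 -0.01  0.06] rz 0.0
```

```bash
python3 -m handwheel '.2 0 0 0 0 0 -1;.2 0 0 0 0 0 -1;0 0 0 0 0 0 -1'
python3 - <<'E'
from h import *
go([.53,.094,.278],0)
E
```

```text
time: 7.02
ee_pos: [0.6142, 0.0939, 0.2786]
eef_rot: [3.141, 0.001, -0.018]
force: [-10.8, -2.4, 8.3]
gripper_width: 0.004
gripper_force: 5.3
t 7.02 at [0.6142 0.0939 0.2786] yaw 0.02 F [-10.8  -2.4   8.3] w 0.004
tool cm [-8.42 -0.01  0.15] rz 0.0
```

```bash
python3 -m handwheel '-1.2 0 0 0 0 0 -1;-1 0 -1 0 0 0 -1;-1 .5 -1.5 0 0 0 -1;-1.5 1 -1.5 0 0 0 -1;-1.5 1 0 0 0 0 -.6;-1.5 1 0 0 0 0 -.6;-1.5 1 0 0 0 0 -.6;-1.5 1 0 0 0 0 -.6;-1.5 1 0 0 0 0 -.6;-1.5 .5 0 0 0 -.108 -.6;0 0 0 0 0 -.108 -.6;0 0 0 0 0 -.108 -.6;0 0 0 0 0 -.108 -.6;0 0 0 0 0 -.108 -.6;0 0 0 0 0 0 -.6'
python3 - <<'E'
from h import *
t=shot('top')
im=t['pixels'][100:240,150:290,::-1]
cv2.imwrite('pics/t3.png',cv2.resize(im,None,fx=4,fy=4,interpolation=cv2.INTER_CUBIC))
s=shot('side')
for q in ('peg','square_bottle','turntable','shutter_tab'): print(q,lm(t,q),lm(s,q))
go([.475,.0235,.218],31)
E
```

```text
time: 8.27
ee_pos: [0.4807, 0.0239, 0.3197]
eef_rot: [3.026, 0.84, 0.005]
force: [-1.2, -0.2, 0.8]
gripper_width: 0.202
gripper_force: 0.0
peg [([0.4746, 0.0242, 0.0655], 0.89)] [([0.4726, 0.0272, 0.0674], 0.95)]
square_bottle [] [([0.6645, 0.0259, 0.019], 0.63)]
turntable [] [([0.5951, 0.0959, -0.0008], 0.61)]
shutter_tab [([0.6319, 0.0933, 0.1196], 0.79)] [([0.6219, 0.0951, 0.1229], 0.6)]
t 8.77 at [0.4803 0.0239 0.3187] yaw 30.9 F [ 0.3 -0.1 -0.2] w 0.203
tool cm [-0.48 -0.24 10.07] rz -0.002
```

View pics/t3.png

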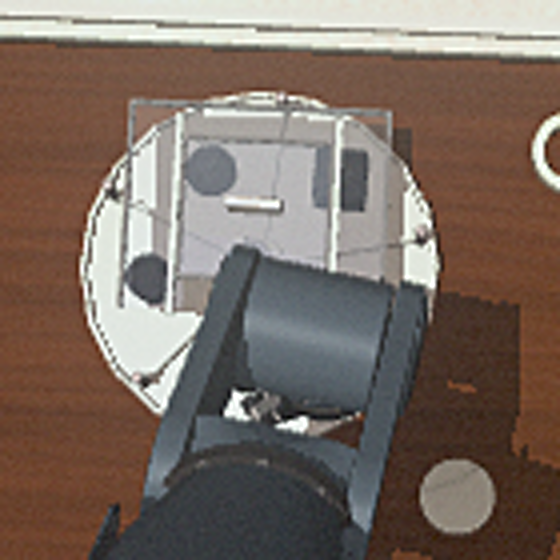

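The picture shows the shutter open, with the tab at crop (252,204), and the arm over the front-right peg. Now I'll straddle that peg.

```bash
python3 -m handwheel '-.47 -.35 2 0 0 0 -.5;0 0 2 0 0 0 -.5;0 0 2 0 0 0 -.5;0 0 2 0 0 0 -.5;0 0 1 0 0 0 -.5;0 0 1 0 0 0 -.5;0 0 0 0 0 0 -.5'
python3 - <<'E'
from h import *
go([.4745,.0245,.218],31)
s=shot('side');im=s['pixels'][120:240,160:320,::-1]
cv2.imwrite('pics/s3.png',cv2.resize(im,None,fx=4,fy=4,interpolation=cv2.INTER_CUBIC))
E
```

```text
time: 9.35
ee_pos: [0.4742, 0.0245, 0.2173]
eef_rot: [-3.027, -0.837, 0.004]
force: [-0.0, 0.0, -0.0]
gripper_width: 0.249
gripper_force: 0.0
t 9.35 at [0.4742 0.0245 0.2173] yaw 30.91 F [-0.  0. -0.] w 0.249
tool cm [ 0.03  0.01 -0.07] rz -0.002
```

View pics/s3.png

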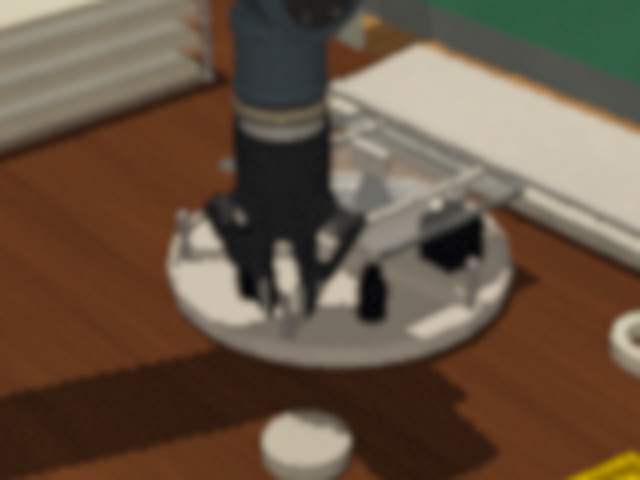

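The side picture shows the peg (px 288,318) between the two fingers, and no force is registering. I'll turn the carousel clockwise along the peg's arc.

```bash
python3 -m handwheel '0 0 0 0 0 0 -.65;0 0 0 0 0 0 -.65;0 -.14 0 0 0 .01 -.65;0 -.14 0 0 0 .01 -.65;0 -.28 0 0 0 .02 -.65;.006 -.41 0 0 0 .03 -.65;.011 -.55 0 0 0 .04 -.65;.017 -.69 0 0 0 .05 -.65;.025 -.83 0 0 0 .06 -.65;.025 -.83 0 0 0 .06 -.65;.025 -.83 0 0 0 .06 -.65;.025 -.83 0 0 0 .06 -.65;.025 -.83 0 0 0 .06 -.65;.025 -.83 0 0 0 .06 -.65;.025 -.83 0 0 0 .06 -.65'
python3 -m handwheel '.025 -.83 0 0 0 .06 -.65;.025 -.83 0 0 0 .06 -.65;.025 -.83 0 0 0 .06 -.65;.025 -.83 0 0 0 .06 -.65;.025 -.83 0 0 0 .06 -.65;.025 -.83 0 0 0 .06 -.65;.025 -.83 0 0 0 .06 -.65;.025 -.83 0 0 0 .06 -.65;.017 -.69 0 0 0 .05 -.65;.011 -.55 0 0 0 .04 -.65;.006 -.41 0 0 0 .03 -.65;0 -.28 0 0 0 .02 -.65;0 -.14 0 0 0 .01 -.65;0 0 0 0 0 0 -.65;0 0 0 0 0 0 -.65'
python3 - <<'E'
from h import *
go([.4745,.0245,.218],31)
o=bot.get_obs();print(np.degrees(np.arctan2(o['ee_pos'][1]-.0945,o['ee_pos'][0]-.593)),np.hypot(o['ee_pos'][1]-.0945,o['ee_pos'][0]-.593))
E
```

```text
time: 10.65
ee_pos: [0.4551, 0.1016, 0.2191]
eef_rot: [3.141, -0.069, 0.003]
force: [1.4, -1.1, -0.3]
gripper_width: 0.175
gripper_force: 0.6
time: 11.9
ee_pos: [0.4845, 0.1815, 0.2188]
eef_rot: [-2.967, 1.033, 0.0]
force: [0.5, 0.1, -0.4]
gripper_width: 0.176
gripper_force: 0.0
t 11.9 at [0.4845 0.1815 0.2188] yaw -38.39 F [ 0.5  0.1 -0.4] w 0.176
tool cm [ 8.97 12.93  0.08] rz -1.211
141.2754113176551 0.13909775580460165
```

```bash
python3 -m handwheel '0 0 -2 0 0 0 -.5;0 0 -3 0 0 0 -.5;0 0 -3 0 0 0 -.5;0 0 -2 0 0 0 -.5;.1 1.66 0 0 0 -.12 -.5;.1 1.66 0 0 0 -.12 -.5;.1 1.66 0 0 0 -.12 -.5;.1 1.66 0 0 0 -.12 -.5;.1 1.66 0 0 0 -.12 -.5;.1 1.66 0 0 0 -.12 -.5;.1 1.66 0 0 0 -.12 -.5;.1 1.66 0 0 0 -.12 -.5;.1 1.66 0 0 0 -.12 -.5;.1 1.66 0 0 0 -.12 -.5;0 0 0 0 0 -.06 -.5;0 0 0 0 0 0 -.5'
python3 - <<'E'
from h import *
t=shot('top')
im=t['pixels'][100:240,150:290,::-1]
cv2.imwrite('pics/t4.png',cv2.resize(im,None,fx=4,fy=4,interpolation=cv2.INTER_CUBIC))
s=shot('side')
for q in ('peg','square_bottle','shutter_tab'): print(q,lm(t,q),lm(s,q))
go([.4773,.0193,.218],33)
E
```

```text
time: 13.23
ee_pos: [0.4739, 0.0243, 0.3187]
eef_rot: [3.006, 0.911, 0.0]
force: [-0.1, 1.4, -0.2]
gripper_width: 0.254
gripper_force: 0.0
peg [([0.4856, 0.181, 0.062], 0.7)] [([0.4842, 0.1773, 0.0683], 0.97)]
square_bottle [] [([0.5568, 0.002, 0.0167], 0.68)]
shutter_tab [([0.6285, 0.0922, 0.1176], 0.74), ([0.3353, 0.4155, 0.0027], 0.5)] [([0.6267, 0.0969, 0.1203], 0.74)]
t 13.63 at [0.4735 0.0257 0.3187] yaw 33.81 F [ 0.6  0.2 -0.6] w 0.254
tool cm [-0.04  0.74 10.07] rz 0.014
```

View pics/t4.png

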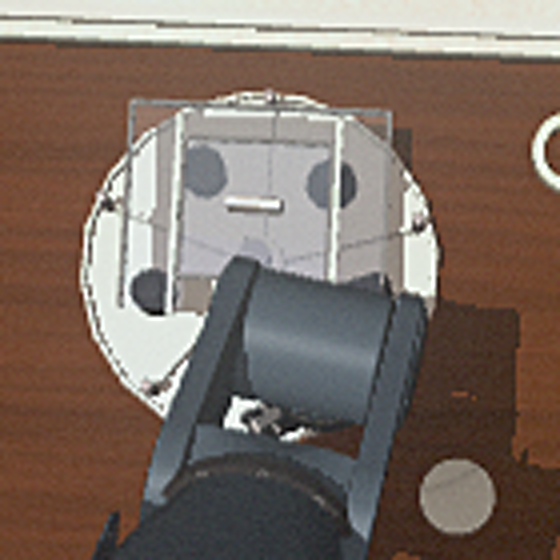

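The crop shows the pegs at (152,388), (110,203), (270,97) and (420,223). The bottles are still upright and the shutter is open. Next I'll fit the angle.

```bash
python3 - <<'E'
from h import *
t=shot('top')
for u in [(152,388),(110,203),(270,97),(420,223)]:
    w=back(t,((u[0]+.5)/4+149.5,(u[1]+.5)/4+99.5),.06)[:2];d=w-[.593,.0945];print(w.round(4),np.hypot(*d).round(4),np.degrees(np.arctan2(d[1],d[0]))%72)
E
```

```text
[0.4846 0.1748] 0.1349 71.47967350491868
[0.6373 0.2171] 0.1303 70.11378537972573
[0.7325 0.0886] 0.1396 69.59054560197981
[ 0.6295 -0.0402] 0.1396 69.17961465072109
```

```bash
python3 -m handwheel '-.04 .5 2 0 0 0 -.4;0 .48 2 0 0 0 -.4;0 0 2 0 0 0 -.4;0 0 2 0 0 0 -.4;0 0 1 0 0 0 -.4;0 0 1 0 0 0 -.4;0 0 0 0 0 0 -.4;0 0 0 0 0 0 -.65;0 0 0 0 0 0 -.65;0 0 0 0 0 0 -.65'
python3 - <<'E'
from h import *
go([.4786,.0173,.218],34)
s=shot('side');im=s['pixels'][120:240,160:320,::-1]
cv2.imwrite('pics/s5.png',cv2.resize(im,None,fx=4,fy=4,interpolation=cv2.INTER_CUBIC))
E
```

```text
time: 14.52
ee_pos: [0.4792, 0.0169, 0.2196]
eef_rot: [3.005, 0.913, 0.003]
force: [-0.1, 0.3, -0.1]
gripper_width: 0.175
gripper_force: 0.0
t 14.52 at [0.4792 0.0169 0.2196] yaw 33.8 F [-0.1  0.3 -0.1] w 0.175
tool cm [-0.02 -0.06  0.16] rz -0.003
```

View pics/s5.png

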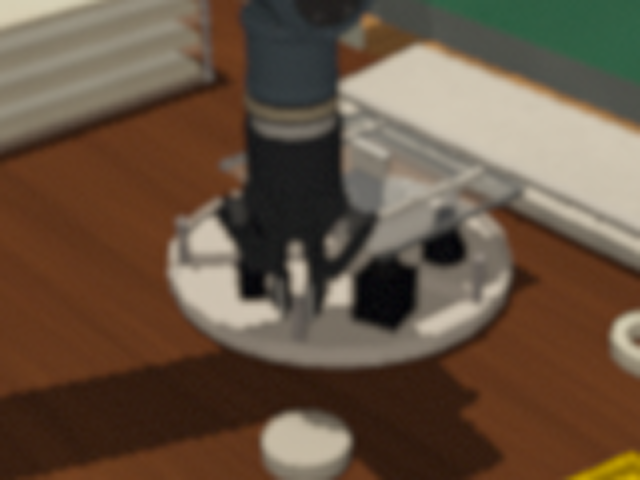

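The next peg (px 302,318) is between the fingers, and the square bottle stands at (385,290). I'll make the second turn now.

```bash
python3 -m handwheel '0 -.14 0 0 0 .01 -.65;0 -.14 0 0 0 .01 -.65;0 -.28 0 0 0 .02 -.65;.006 -.41 0 0 0 .03 -.65;.011 -.55 0 0 0 .04 -.65;.017 -.69 0 0 0 .05 -.65;.025 -.83 0 0 0 .06 -.65;.025 -.83 0 0 0 .06 -.65;.025 -.83 0 0 0 .06 -.65;.025 -.83 0 0 0 .06 -.65;.025 -.83 0 0 0 .06 -.65;.025 -.83 0 0 0 .06 -.65;.025 -.83 0 0 0 .06 -.65'
python3 -m handwheel '.025 -.83 0 0 0 .06 -.65;.025 -.83 0 0 0 .06 -.65;.025 -.83 0 0 0 .06 -.65;.025 -.83 0 0 0 .06 -.65;.025 -.83 0 0 0 .06 -.65;.025 -.83 0 0 0 .06 -.65;.025 -.83 0 0 0 .06 -.65;.025 -.83 0 0 0 .06 -.65;.017 -.69 0 0 0 .05 -.65;.011 -.55 0 0 0 .04 -.65;.006 -.41 0 0 0 .03 -.65;0 -.28 0 0 0 .02 -.65;0 -.28 0 0 0 .02 -.65;0 -.14 0 0 0 .01 -.65;0 0 0 0 0 0 -.65;0 0 0 0 0 0 -.65'
python3 - <<'E'
from h import *
go([.48,.18,.32],-36)
o=bot.get_obs();print(np.degrees(np.arctan2(o['ee_pos'][1]-.0945,o['ee_pos'][0]-.593)),np.hypot(o['ee_pos'][1]-.0945,o['ee_pos'][0]-.593))
s=shot('side')
for q in ('peg','square_bottle'): print(q,lm(s,q))
E
```

```text
time: 15.65
ee_pos: [0.4555, 0.0929, 0.219]
eef_rot: [3.141, 0.01, 0.002]
force: [1.0, -0.3, -0.1]
gripper_width: 0.173
gripper_force: 0.6
time: 16.98
ee_pos: [0.4827, 0.1766, 0.2187]
eef_rot: [-2.982, 0.989, -0.0]
force: [-0.3, 0.7, 0.5]
gripper_width: 0.173
gripper_force: 0.0
t 16.98 at [0.4827 0.1766 0.2187] yaw -36.68 F [-0.3  0.7  0.5] w 0.173
tool cm [ -0.42  -0.12 -10.13] rz -0.012
143.34858679897786 0.13745876040843663
peg [([0.6346, 0.226, 0.0693], 0.9)]
square_bottle [([0.4904, 0.0901, 0.0189], 0.83)]
```

```bash
python3 -m handwheel '0 0 -2 0 0 0 -.3;0 0 -3 0 0 0 -.3;0 0 -3 0 0 -.107 .2;0 0 -2 0 0 -.107 .2;0 0 0 0 0 -.107 .2;0 0 0 0 0 -.107 .5;0 0 0 0 0 -.107 .5;0 0 0 0 0 -.107 .5;-.4 3.5 0 0 0 0 .5;-.4 3.5 0 0 0 0 .5;-.4 3.5 0 0 0 0 .5;-.4 3.5 0 0 0 0 .5;-.4 3.5 0 0 0 0 .5;-.4 3.5 0 0 0 0 .5;-.4 3.5 0 0 0 0 .5;-.4 3.5 0 0 0 0 .5;0 0 0 0 0 0 .5'
python3 - <<'E'
from h import *
t=shot('top');s=shot('side')
for q in ('peg','square_bottle','turntable','carousel'): print(q,lm(t,q),lm(s,q))
im=np.hstack([cv2.resize(t['pixels'][110:225,165:265],None,fx=4,fy=4,interpolation=cv2.INTER_CUBIC),cv2.resize(s['pixels'][125:240,190:300],None,fx=3.6,fy=4,interpolation=cv2.INTER_CUBIC)])
cv2.imwrite('pics/t6.png',im[:,:,::-1])
go([.498,.094,.3],0)
E
```

```text
time: 18.55
ee_pos: [0.4517, -0.109, 0.319]
eef_rot: [3.138, -0.007, 0.005]
force: [0.7, -0.7, 0.2]
gripper_width: 0.752
gripper_force: 0.0
peg [([0.6367, 0.2285, 0.0652], 0.62)] [([0.6353, 0.2251, 0.0669], 0.73), ([0.5958, 0.0965, 0.0045], 0.48)]
square_bottle [([0.4971, 0.0927, 0.0215], 0.59)] [([0.4941, 0.0949, 0.0195], 0.84)]
turntable [([0.5946, 0.0979, 0.0041], 0.6)] [([0.593, 0.0954, 0.0014], 0.62)]
carousel [([0.5933, 0.0994, -0.0001], 0.81)] [([0.593, 0.0919, -0.0021], 0.68)]
t 19.05 at [ 0.4513 -0.1025  0.3187] yaw 0.22 F [-0.1  0.1 -0. ] w 0.747
tool cm [  4.74 -19.63   1.88] rz 0.004
```

View pics/t6.png

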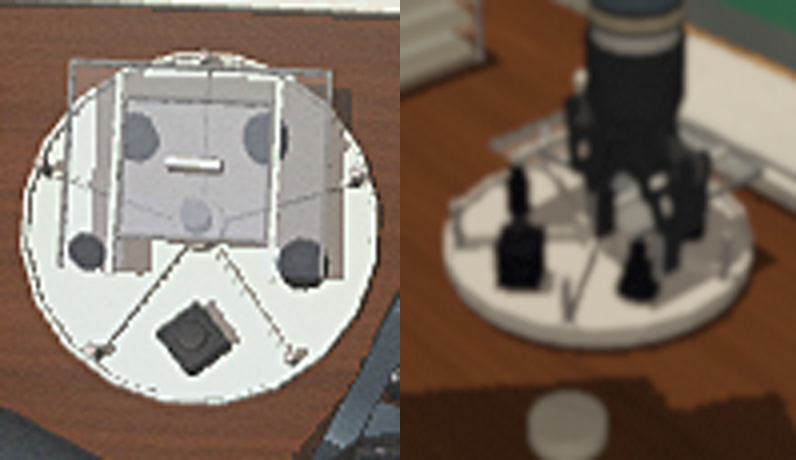

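The top view shows the square bottle upright in the front slot at crop (196,338), turned about 40°, with pegs at (101,350) and (296,355). All the other bottles are standing. I'll measure the bottle's centre and yaw.

```bash
python3 - <<'E'
from h import *
t=shot('top')
for u in [(101,350),(296,355),(48,170),(357,180),(206,59)]:
    w=back(t,((u[0]+.5)/4+164.5,(u[1]+.5)/4+109.5),.06)[:2];d=w-[.593,.0945];print(w.round(4),np.hypot(*d).round(4),np.degrees(np.arctan2(d[1],d[0]))%72)
g=cv2.cvtColor(t['pixels'],cv2.COLOR_RGB2GRAY)[180:210,196:230]
G=cv2.resize(g,None,fx=6,fy=6,interpolation=cv2.INTER_CUBIC);m=((G<95)*255).astype('uint8')
n,l,st,c=cv2.connectedComponentsWithStats(m);k=1+st[1:,4].argmax()
r=cv2.minAreaRect(cv2.findNonZero((l==k).astype('uint8')));bx=(cv2.boxPoints(r)+.5)/6-.5+[196,180]
W=np.array([back(t,x,.063)[:2] for x in bx]);e=W-np.roll(W,1,0)
print(W.mean(0).round(4),np.linalg.norm(e,axis=1).round(4),np.degrees(np.arctan2(e[:,1],e[:,0])).round(1), 'top-ish z .063')
print(back(t,(196/4+164.6,336/4+109.6),.076))
E
```

```text
[0.4832 0.1674] 0.1318 2.431697281429223
[0.4842 0.008 ] 0.139 2.491224598948463
[0.6314 0.2184] 0.1297 0.789806063382855
[ 0.632  -0.0376] 0.1378 70.44348786460259
[0.7306 0.0919] 0.1376 70.91791344567655
[0.4937 0.0918] [0.0478 0.0446 0.048  0.0445] [  38.7  -50.9 -141.4  128.9] top-ish z .063
[0.4956291 0.0890972 0.076    ]
```

```bash
python3 -m handwheel '.7 -3.25 0 0 0 0 .5;.7 -3.25 0 0 0 0 .5;.7 -3.25 0 0 0 0 .5;.7 -3.25 0 0 0 0 .5;.7 -3.25 0 0 0 0 .5;.7 -3.25 0 0 0 0 .5;0 0 0 0 0 -.113 .5;0 0 0 0 0 -.113 .5;0 0 0 0 0 -.113 .5;0 0 0 0 0 -.113 .5;0 0 0 0 0 -.113 .5;0 0 0 0 0 -.113 .5;0 0 0 0 0 0 .5;0 0 0 0 0 0 .5'
python3 - <<'E'
from h import *
go([.494,.093,.2],39)
s=shot('side');print(lm(s,'square_bottle'))
E
```

```text
time: 20.27
ee_pos: [0.4928, 0.0919, 0.3187]
eef_rot: [-2.963, -1.044, 0.0]
force: [-0.4, 0.9, 0.8]
gripper_width: 0.749
gripper_force: 0.0
t 20.27 at [0.4928 0.0919 0.3187] yaw 38.82 F [-0.4  0.9  0.8] w 0.749
tool cm [ 1.600e-01 -1.000e-02  1.187e+01] rz -0.003
[([0.4915, 0.0927, 0.0191], 0.74), ([0.5592, 0.0058, 0.021], 0.35)]
```

```bash
python3 -m handwheel '0 0 2 0 0 0 .5;0 0 2 0 0 0 .5;0 0 2 0 0 0 .5;0 0 2 0 0 0 .5;0 0 1.5 0 0 0 .5;0 0 1 0 0 0 .5;0 0 .8 0 0 0 .5;0 0 .55 0 0 0 .5;0 0 0 0 0 0 .5;0 0 0 0 0 0 .5'
python3 - <<'E'
from h import *
go([.494,.093,.2],39)
E
python3 -m handwheel '0 0 0 0 0 0 .3;0 0 0 0 0 0 .2;0 0 0 0 0 0 .1;0 0 0 0 0 0 0;0 0 0 0 0 0 -.1;0 0 0 0 0 0 -.2;0 0 0 0 0 0 -.3;0 0 0 0 0 0 -.4;0 0 0 0 0 0 -.4' 40
```

```text
time: 21.2
ee_pos: [0.4931, 0.0916, 0.2004]
eef_rot: [2.962, 1.047, 0.001]
force: [-0.3, 1.1, 0.5]
gripper_width: 0.752
gripper_force: 0.0
t 21.2 at [0.4931 0.0916 0.2004] yaw 38.94 F [-0.3  1.1  0.5] w 0.752
tool cm [ 0.16 -0.06  0.04] rz -0.001
time: 21.95
ee_pos: [0.4931, 0.0916, 0.201]
eef_rot: [2.961, 1.047, 0.002]
force: [-0.8, -0.1, 6.1]
gripper_width: 0.51
gripper_force: 40.4
```

```bash
python3 -m handwheel '0 0 -.5 0 0 0 -.4;0 0 -1 0 0 0 -.4;0 0 -1.5 0 0 0 -.4;0 0 -1.5 0 0 0 -.4;0 0 -2 0 0 0 -.4;0 0 -2 0 0 0 -.4;0 0 -2 0 0 0 -.4;0 0 -1.5 0 0 0 -.4;0 0 -1 0 0 0 -.4;0 0 0 0 0 .1 -.4;0 0 0 0 0 .1 -.4;0 0 0 0 0 .1 -.4;0 0 0 0 0 .1 -.4;0 0 0 0 0 .1 -.4;0 0 0 0 0 .1 -.4;0 0 0 0 0 .1 -.4;0 0 0 0 0 .1 -.4;0 0 0 0 0 .05 -.4;0 0 0 0 0 0 -.4'
python3 - <<'E'
from h import *
go([.457,-.292,.33],-9.8)
s=shot('side');print(lm(s,'square_bottle'),lm(s,'well'),lm(s,'tray'))
E
```

```text
time: 23.53
ee_pos: [0.4925, 0.0916, 0.3307]
eef_rot: [-3.13, 0.268, 0.0]
force: [-0.8, -0.1, -1.6]
gripper_width: 0.514
gripper_force: 40.9
t 23.53 at [0.4925 0.0916 0.3307] yaw -9.8 F [-0.8 -0.1 -1.6] w 0.514
tool cm [ 3.03 38.4   0.07] rz -0.0
[([0.4928, 0.0911, 0.1487], 0.57), ([0.5423, -0.4934, 0.0017], 0.56)] [([0.454, -0.2973, 0.004], 0.56)] [([0.4767, -0.2957, -0.0006], 0.74)]
```

```bash
python3 -m handwheel '.2 1 0 0 0 0 -.4;.2 2 0 0 0 0 -.4;.2 3 0 0 0 0 -.4;.2 3 0 0 0 0 -.4;.2 3 0 0 0 0 -.4;.2 3 0 0 0 0 -.4;.2 3 0 0 0 0 -.4;.2 3 0 0 0 0 -.4;.2 3 0 0 0 0 -.4;.2 3 0 0 0 0 -.4;.2 3 0 0 0 0 -.4;.2 3 0 0 0 0 -.4;.2 3 0 0 0 0 -.4;.2 1.6 0 0 0 0 -.4;.2 .8 0 0 0 0 -.4;0 0 0 0 0 0 -.4;0 0 0 0 0 0 -.4'
python3 - <<'E'
from h import *
go([.457,-.292,.1867],-9.8)
s=shot('side');print(lm(s,'square_bottle'),lm(s,'well'),lm(s,'tray'))
E
```

```text
time: 25.15
ee_pos: [0.4572, -0.2913, 0.3299]
eef_rot: [-3.129, 0.267, 0.002]
force: [-0.1, 0.9, -0.4]
gripper_width: 0.506
gripper_force: 41.0
t 25.15 at [ 0.4572 -0.2913  0.3299] yaw -9.77 F [-0.1  0.9 -0.4] w 0.506
tool cm [1.000e-02 9.000e-02 1.432e+01] rz 0.001
[([0.4584, -0.2919, 0.1459], 0.63)] [([0.4533, -0.293, 0.007], 0.72)] [([0.4808, -0.2945, 0.0009], 0.71), ([0.4033, -0.0824, 0.0015], 0.59)]
```

Lower it 13.3 cm first, then creep down until contact.

```bash
python3 -m handwheel '0 0 1 0 0 0 -.4;0 0 2 0 0 0 -.4;0 0 2 0 0 0 -.4;0 0 2 0 0 0 -.4;0 0 2 0 0 0 -.4;0 0 1.5 0 0 0 -.4;0 0 1.2 0 0 0 -.4;0 0 .8 0 0 0 -.4;0 0 .5 0 0 0 -.4;0 0 .3 0 0 0 -.4;0 0 0.2 0 0 0 -.4;0 0 0 0 0 0 -.4'
python3 -m handwheel '0 0 .2 0 0 0 -.4;0 0 .2 0 0 0 -.4;0 0 .2 0 0 0 -.4;0 0 0 0 0 0 -.4'
python3 -m handwheel '0 0 .1 0 0 0 -.4;0 0 .1 0 0 0 -.4;0 0 0 0 0 0 -.4'
```

```text
time: 26.35
ee_pos: [0.4576, -0.292, 0.1953]
eef_rot: [3.13, -0.267, 0.001]
force: [0.9, -0.1, -1.4]
gripper_width: 0.506
gripper_force: 41.0
time: 26.68
ee_pos: [0.4574, -0.292, 0.1891]
eef_rot: [-3.13, 0.267, 0.0]
force: [-0.7, 0.6, -1.4]
gripper_width: 0.509
gripper_force: 41.0
time: 26.93
ee_pos: [0.4574, -0.292, 0.1871]
eef_rot: [-3.13, 0.267, 0.0]
force: [-0.8, 0.6, -1.0]
gripper_width: 0.506
gripper_force: 41.0
```

```bash
python3 -m handwheel '0 0 .1 0 0 0 -.4;0 0 .1 0 0 0 -.4;0 0 0 0 0 0 -.4'
python3 -m handwheel '0 0 .1 0 0 0 -.4;0 0 0 0 0 0 -.4'
```

```text
time: 27.18
ee_pos: [0.4573, -0.2919, 0.187]
eef_rot: [3.13, -0.267, 0.001]
force: [-2.5, 2.2, 12.5]
gripper_width: 0.51
gripper_force: 42.4
time: 27.35
ee_pos: [0.4573, -0.2918, 0.1869]
eef_rot: [3.13, -0.267, 0.001]
force: [-2.8, 2.3, 20.2]
gripper_width: 0.509
gripper_force: 43.2
```

```bash
python3 -m handwheel '0 0 -.2 0 0 0 -.4;0 0 0 0 0 0 -.4;0 0 0 0 0 0 .05;0 0 0 0 0 0 .1;0 0 0 0 0 0 .2;0 0 0 0 0 0 .3;0 0 0 0 0 0 .4;0 0 0 0 0 0 .5;0 0 0 0 0 0 .5;0 0 -1 0 0 0 .5;0 0 -2 0 0 0 .5;0 0 -3 0 0 0 .5;0 0 -3 0 0 0 .5;0 0 -3 0 0 0 .2;0 0 -2 0 0 0 -1;0 0 0 0 0 0 -1'
python3 - <<'E'
from h import *
go([.69,.094,.33],0)
s=shot('side');print(lm(s,'square_bottle'),lm(s,'shutter_tab'))
im=s['pixels'][130:330,180:440,::-1]
cv2.imwrite('pics/s7.png',cv2.resize(im,None,fx=3,fy=3,interpolation=cv2.INTER_CUBIC))
E
```

```text
time: 28.68
ee_pos: [0.4584, -0.2927, 0.3314]
eef_rot: [3.124, -0.266, 0.012]
force: [0.6, -0.4, -0.5]
gripper_width: 0.334
gripper_force: 0.0
t 28.68 at [ 0.4584 -0.2927  0.3314] yaw -9.74 F [ 0.6 -0.4 -0.5] w 0.334
tool cm [ 1.628e+01 -4.203e+01  4.000e-02] rz -0.17
[([0.4577, -0.2915, 0.0063], 0.69)] [([0.624, 0.095, 0.121], 0.9)]
```

View pics/s7.png

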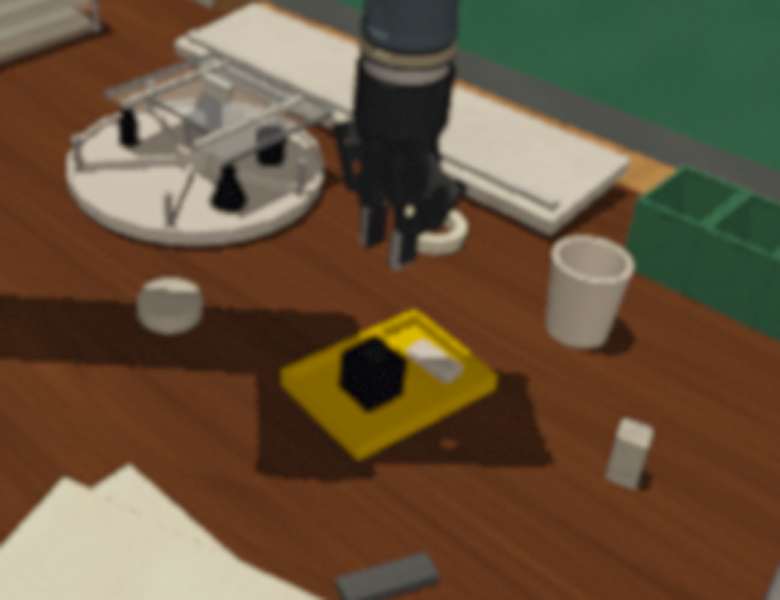

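The picture shows the square bottle upright in the wide well (px 372,373), the eraser in its place, the other bottles standing and the gripper clear. Next I'll shut the shutter from behind the tab.

```bash
python3 -m handwheel '0 0 0 0 0 -.085 -1;0 0 0 0 0 -.085 -1;1.3 -2.42 0 0 0 0 -1;1.3 -2.42 0 0 0 0 -1;1.3 -2.42 0 0 0 0 -1;1.3 -2.42 0 0 0 0 -1;1.3 -2.42 0 0 0 0 -1;1.3 -2.42 0 0 0 0 -1;1.3 -2.42 0 0 0 0 -1;1.3 -2.42 0 0 0 0 -1;1.3 -2.42 0 0 0 0 -1;1.3 -2.42 0 0 0 0 -1;1.3 -2.42 0 0 0 0 -1;1.3 -2.42 0 0 0 0 -1;1.3 -2.42 0 0 0 0 -1;1.3 -2.42 0 0 0 0 -1;1.3 -2.42 0 0 0 0 -1;1.3 -2.42 0 0 0 0 -1;0 0 0 0 0 0 -1;0 0 0 0 0 0 -1'
python3 - <<'E'
from h import *
go([.665,.094,.278],0)
E
```

```text
time: 30.5
ee_pos: [0.6652, 0.0966, 0.3239]
eef_rot: [3.141, 0.004, -0.006]
force: [0.4, 0.1, 0.6]
gripper_width: -0.004
gripper_force: 0.0
t 30.5 at [0.6652 0.0966 0.3239] yaw 0.14 F [0.4 0.1 0.6] w -0.004
tool cm [-0.    0.26  4.59] rz 0.002
```

```bash
python3 -m handwheel '0 .26 2 0 0 0 -1;0 0 1.6 0 0 0 -1;0 0 1 0 0 0 -1;-.5 0 0 0 0 0 -1;-.7 0 0 0 0 0 -1;-.7 0 0 0 0 0 -1;-.8 0 0 0 0 0 -1;-.9 0 0 0 0 0 -1;-.9 0 0 0 0 0 -1;-.9 0 0 0 0 0 -1;-.9 0 0 0 0 0 -1;-.9 0 0 0 0 0 -1;-.9 0 0 0 0 0 -1;-.9 0 0 0 0 0 -1;-.9 0 0 0 0 0 -1;-.7 0 0 0 0 0 -1;-.5 0 0 0 0 0 -1;-.3 0 0 0 0 0 -1;0 0 0 0 0 0 -1'
python3 - <<'E'
from h import *
go([.542,.094,.278],0)
E
```

```text
time: 32.08
ee_pos: [0.5506, 0.0926, 0.28]
eef_rot: [3.142, 0.0, -0.003]
force: [-0.0, 0.9, 0.3]
gripper_width: -0.002
gripper_force: 0.0
t 32.08 at [0.5506 0.0926 0.28  ] yaw 0.0 F [-0.   0.9  0.3] w -0.002
tool cm [-0.86 -0.14  0.2 ] rz 0.0
```

```bash
python3 -m handwheel '-.3 0 0 0 0 0 -1;-.3 0 0 0 0 0 -1;-.2 0 0 0 0 0 -1;-.1 0 0 0 0 0 -1;-.1 0 0 0 0 0 -1;0 0 0 0 0 0 -1'
python3 -m handwheel '-.2 0 0 0 0 0 -1;-.2 0 0 0 0 0 -1;0 0 0 0 0 0 -1'
```

```text
time: 32.58
ee_pos: [0.5419, 0.0925, 0.2802]
eef_rot: [3.142, -0.0, 0.002]
force: [2.2, -0.1, -1.3]
gripper_width: 0.001
gripper_force: 1.3
time: 32.83
ee_pos: [0.5403, 0.0924, 0.2806]
eef_rot: [3.141, -0.001, 0.016]
force: [9.1, 0.9, -6.2]
gripper_width: -0.004
gripper_force: 4.4
```

```bash
python3 -m handwheel '.6 0 0 0 0 0 -1;.8 0 0 0 0 0 -1;0 0 -2 0 0 0 -1;0 0 -3 0 0 0 -1;0 0 -3 0 0 0 -1;-1 3.5 0 0 0 0 -1;-1 3.5 0 0 0 0 -1;-1 3.5 0 0 0 0 -1;-1 3.5 0 0 0 0 -1;-1 3.5 0 0 0 0 -1;0 0 0 0 0 0 -1;0 0 0 0 0 0 -1'
python3 - <<'E'
from h import *
t=shot('top');s=shot('side');
for q in ('shutter_tab','square_bottle'): print(q,lm(t,q),lm(s,q))
a=cv2.resize(t['pixels'][110:235,165:365],None,fx=3.9,fy=3.9,interpolation=cv2.INTER_CUBIC)
cv2.imwrite('pics/t8.png',a[:,:,::-1]); go([0,0,0])
E
```

```text
time: 33.83
ee_pos: [0.5009, -0.084, 0.3602]
eef_rot: [-3.141, 0.007, 0.003]
force: [-0.2, 0.3, 0.1]
gripper_width: -0.005
gripper_force: 0.0
shutter_tab [([0.5274, 0.0949, 0.119], 0.84)] [([0.5264, 0.0965, 0.1182], 0.85)]
square_bottle [([0.4617, -0.2914, 0.0063], 0.56), ([0.5628, 0.0086, 0.0184], 0.51)] [([0.4609, -0.2948, 0.0064], 0.79)]
t 34.13 at [ 0.5016 -0.0811  0.3601] yaw 0.12 F [ 0.1 -1.2  0.4] w 0.001
tool cm [-50.13  -8.19  36.04] rz None
```

View pics/t8.png

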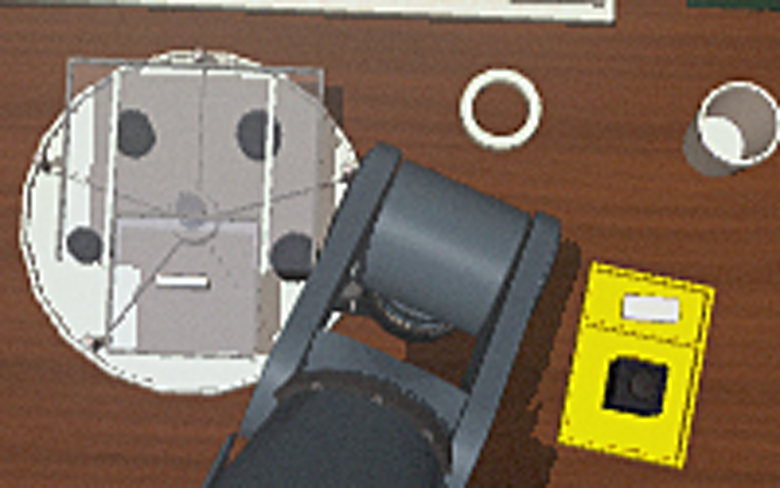

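The tab is at x ≈ 0.527, so the shutter is fully shut. The bottle stands mid-well at crop (638,387), the other bottles are standing, and the arm touches nothing.

```bash
python3 -c "
from cell import bot
print(bot.finish_job())"
```

```text
the job is handed in; nothing more can be done
None
```

The job is done and handed in at about 34 s: the square bottle stands upright in the tray's wide well, the shutter is fully shut, and the last pictures show the other bottles standing and nothing else disturbed.

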